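Lock the spindle of a hull-turning stand with its pin

ROBOT

A 7-joint arm with a two-finger parallel gripper is mounted at the origin on the work surface. World frame = base frame: x ahead of the robot, y to its left, z up, the work surface at z = 0. Lengths are in m, angles in rad, forces in N, time in s.
With the tool pointing down it reaches from about 0.4 to 0.85 m from the base axis. Payload 10.4 kg.
Tool frame: the origin (TCP) lies on the centre line of the jaws, within the pads' length; the fingertips stand 11 mm ahead of it and the grasp point (between the pads) lies 8 mm behind it (tip_reach is the distance from the TCP to the fingertips, in m); z points along the fingers, y is the line along which they close (so a half turn about z gives the same grasp; the last joint's range is limited). The gripper opens to 85 mm and grips with 20 to 120 N. Pads are 22 mm wide; open, the fingers measure 114 mm over their backs; the gripper's body (76 mm by 85 mm) begins 54 mm behind the grasp point. The pads swing forward as they close: fully open they stand 13 mm farther back than shut.
Start: joints at [-1.332, 0.332, -0.065, 1.46, 0.022, 1.35, -0.088], TCP at [0.162, 0.604, 0.242] pointing down, gripper open.
Joint ranges: [-2.6, 2.6], [-0.5, 2.12], [-1.47, 1.34], [0.16, 2.42], [-1.27, 4.41], [0.06, 2.06], [-2.6, 2.6]. Speed limits (rad/s): [2.22, 2.22, 2.79, 2.79, 3.14, 3.14, 3.14].

INTERFACE

Orientations are given as a unit quaternion [x, y, z, w].
In Python, from workcell import get_obs, camera, hand_in, tip_reach gives the robot as it stands. The module is installed in compiled form; this text tells all that it offers.
- The arm moves only by the tool move_arm, never from a script. Its argument "plan" is a list of rows, each an object with "delta_pos": the shift along the tool's x, y, z in normalised numbers (1 is 1 m), a list of three; "turn": the turn, a rotation vector about the tool's x, y, z in parts of the range, where 1.0 means 2 rad, a list of three; "fingers": the closure, from 0 (fully open) to 1 (shut). A call has 1 to 12 rows; each row is the pose to reach, as a shift and turn from the pose commanded when the call began, along the tool's axes at that moment; what a row does not reach only later rows make up. A row lasts 1/8 s, in which the tool goes at most 62.5 mm and 10.7 degrees, less where a joint would pass 70% of its speed; a pose out of reach is approached as far as the arm can. Shift and turn numbers lie between -1 and 1, and a call with a number outside is refused. A call with a gripper value outside its range is refused whole. The fingers move at their own pace and stop on an object; "force" is the grip in N (left out, the last holds). Time passes only in rows, so rows that repeat a pose let the fingers close. It gives the time, the measured TCP pose, the force, the opening and the grip force at its end, in the units of the state.
- get_obs(): the state, without advancing time (a new reading comes with each control period).
- camera(name): name is "side" or "top" or "wrist"; returns a dict with "color" (480x640x3 uint8, red, green, blue), "range_z" (480x640 float32, m along the optical axis (not along the pixel's ray), 0 where there is no reading), "fx", "fy", "cx", "cy" (pixels), "k1" (the pictures are not rectified: a ray, as slopes to the right and down, at radius r is drawn at 1 + k1 r^2 times it, then the intrinsics apply), "R" (3x3) and "t" (3): a world point X has camera coordinates R X + t; the wrist camera has in their place "tool_from_camera" (4x4, takes a point from camera to tool coordinates, whose origin is the TCP and whose axes are the flange's). Camera axes: x right, y down, z forward; pixel columns grow to the right and rows downward; lengths in m; the calibration is good to about 2 mm. A picture is of the moment at which its call begins: read the wrist's pose just before it.
- hand_in(): hands the job in; it is judged then, once.
The state is a dict: "clock": time; "joint_pos": joint angles; "joint_velocities": joint speeds; "tau": joint torques, N m; "position": TCP position; "ee_rot": TCP orientation; "ft_force": force on the tool from outside, world axes, zero at the start; "torque": the same for the moment, N m; "grip_width": opening from 0.0 (shut) to 1.0 (fully open); "grasp_force": force on a finger pad.
Only numpy, scipy, OpenCV 4.12 (cv2) and the standard library are available. Lean on these libraries where they do the work, as an engineer would, in place of code of your own. Each camera call takes 0.05 s, during which the arm holds its last target. There are 200 camera calls.

TASK

Lock the spindle of the hull-turning stand: take the steel locking pin out of its plywood rack and stand it in the hole on top of the bearing block, so that it rests on the spindle. Let go of it and turn the handwheel slowly until the pin drops a little into the spindle's hidden cross-hole, stop as soon as it catches without forcing the wheel against the pin, then push the pin gently but fully home, head flush on the block. Leave the bottles and the metal bowl alone.

Things in the scene. Friction and masses are not known exactly. Their poses are not given: they have to be found in the camera images.
- headstock: fixed plywood stand: base plate 150 x 230 x 12 mm carrying a bearing block (76 mm in x, 44 in y, flat top 120 mm above the table). Origin on the table under the block's centre, z up; yaw varies within 0.35 rad. The spindle runs along its y axis, 70 mm up: handwheel at y = -100 mm, a round faceplate (radius 38 mm) at y = +50 to +60 mm
- guide_hole (a point): mouth of the upright guide hole in the middle of the block's flat top, 120 mm above the table: 11 mm in diameter with a 2.5 mm countersink; leads 26 mm straight down onto the spindle. Axes as the headstock's
- wheel_center (a point): centre of the handwheel, a plain unmarked plywood disc, radius 45 mm, 12 mm thick in y, on a bare neck of radius 8 mm; 70 mm above the table, y along the spindle, 72 mm clear of the block. Fingers can straddle it from above and pinch its rim. Turns at least a full turn either way, drag about 0.06 N m (2 N at the rim), stays where it is left
- spindle_mid (a point): middle of the spindle inside the block, on its axis, 70 mm above the table (axes of the fixed headstock: does not turn). Spindle 48 mm thick, with one hidden cross-hole right through, 12 mm wide, upright every half turn, angle unknown. When it passes at under 0.7 rad/s below the standing pin, the pin drops 8 mm onto a friction slug in the hole; the wheel then blocks within 0.3 rad
- pin: loose steel pin, about 90 g: shank 10 mm in diameter, 82 mm long, edge of the tip eased; plain cylindrical head on top, 22 mm in diameter, 30 mm tall (112 mm in all). Origin at the tip, z towards the head. Starts upright in the rack, tip 10 mm above the table; on the spindle 94; dropped 86; home 38. Dropped to home takes a 7 to 10 N push; a wheel left pressing jams it (ease it back 0.15 rad)
- rack: fixed plywood block 70 x 70 x 50 mm with one 12 mm hole, 40 mm deep, in the middle of its top; the pin stands in it. Origin at the centre of the underside
- glue: bystander: bottle with a cap, 48 mm in diameter, 130 mm tall; origin at the centre of its underside
- varnish: bystander: bottle with a cap, 52 mm in diameter, 150 mm tall; origin at the centre of its underside
- bowl: bystander: low metal bowl 60 mm across and 35 mm tall; origin at the centre of its underside
Not all that is in view belongs to the job. Several things have the shape of the pin; the one meant has the colours described above.

How it is judged:
By the outcome, as a careful person would: the job done as asked, in the order asked, and still so for the second after the job is handed in, with the robot touching nothing.
It also fails if it takes over 72 s, if anything falls off the work surface, if the arm or the gripper's body presses on something with over 40 N, if the wrist force passes 120 N, or if a joint passes its speed limit or range.

## Working session

There is one attempt and no reset: what is moved stays moved. The work goes in short steps, Python scripts to look and compute and a tool call to move; the robot and the scene stay as the last step left them, time stands still between calls to the robot, and variables do not carry over. Pictures are saved under pics/ and viewed, at most 10 in all, crops included, and the job is handed in when it is done.

Besides the shell and the picture viewer there is one more tool, called after "Emit:" by a JSON object that holds its "api" and its "payload". move_arm: Moves the arm, as the interface text tells. Its arguments: {"type":"object","properties":{"plan":{"type":"array","items":{"type":"object","properties":{"delta_pos":{"type":"array","items":{"type":"number"}},"turn":{"type":"array","items":{"type":"number"}},"fingers":{"type":"number"}}}},"force":{"type":"number"}},"required":["plan"]}

```bash
mkdir -p pics; cat > h.py <<'E'
import numpy as np, cv2
from scipy.spatial.transform import Rotation as Rn
from workcell import *
def snap(n,f):
    o=get_obs(); c=camera(n); cv2.imwrite('pics/'+f,c['color'][:,:,::-1]); np.savez('pics/'+f[:-4]+'.npz',pos=o['position'],rot=o['ee_rot'],**{k:v for k,v in c.items()})
    return load(f)
def load(f):
    c=dict(np.load('pics/'+f[:-4]+'.npz'))
    if 'tool_from_camera' in c:
        T=np.eye(4);T[:3,:3]=Rn.from_quat(c['rot']).as_matrix();T[:3,3]=c['pos']
        M=T@c['tool_from_camera']; c['Rc']=M[:3,:3];c['o']=M[:3,3]
    else:
        c['Rc']=c['R'].T;c['o']=-c['R'].T@c['t']
    return c
def slopes(c,uv):
    uv=np.atleast_2d(np.float64(uv)); d=np.stack([(uv[:,0]-c['cx'])/c['fx'],(uv[:,1]-c['cy'])/c['fy']],1)
    s=d.copy()
    for _ in range(20): s=d/(1+c['k1']*(s**2).sum(1,keepdims=True))
    return s
def ray(c,uv):
    s=slopes(c,uv); return np.c_[s,np.ones(len(s))]@c['Rc'].T
def onplane(c,uv,z):
    r=ray(c,uv); return c['o']+r*((z-c['o'][2])/r[:,2])[:,None]
def pts(c):
    v,u=np.mgrid[:480,:640]; r=ray(c,np.c_[u.ravel(),v.ravel()]); return (c['o']+r*c['range_z'].reshape(-1,1)).reshape(480,640,3)
E
python3 - <<'E'
from h import *
print({k:np.round(v,3) for k,v in get_obs().items()}, tip_reach)
for n in('top','side'):
    c=snap(n,n+'1.png'); print(n,c['fx'],c['k1'],c['o'],c['Rc'])
E
```

```text
{'clock': np.float64(0.0), 'joint_pos': array([-1.332,  0.333, -0.065,  1.461,  0.022,  1.35 , -0.089]), 'joint_velocities': array([ 0.   , -0.001,  0.   ,  0.002, -0.   ,  0.   ,  0.   ]), 'tau': array([ 1.0000e-03, -6.2546e+01,  5.0000e-02, -3.9159e+01,  1.6000e-02,
        1.0000e-02,  0.0000e+00]), 'position': array([0.162, 0.603, 0.242]), 'ee_rot': array([ 0.131,  0.991, -0.001, -0.   ]), 'ft_force': array([ 0.66 , -0.51 ,  0.683]), 'torque': array([-0.025, -0.055, -0.011]), 'grasp_force': np.float64(0.0), 'grip_width': np.float64(1.002)} 0.011
top 606.7418501271553 -0.13155198967400727 [0.39726915 0.03497083 1.32955267] [[-0.00600065 -0.98867528  0.1499506 ]
 [-0.99974672  0.00267874 -0.02234557]
 [ 0.02169083 -0.15004671 -0.98844094]]
side 552.2210608526431 -0.09373759342805586 [ 0.31111782 -0.71064364  0.70379224] [[ 0.95384179 -0.17029343  0.24735802]
 [-0.2993585  -0.60467365  0.73807471]
 [ 0.0238816  -0.77805522 -0.62774178]]
```

View pics/top1.png

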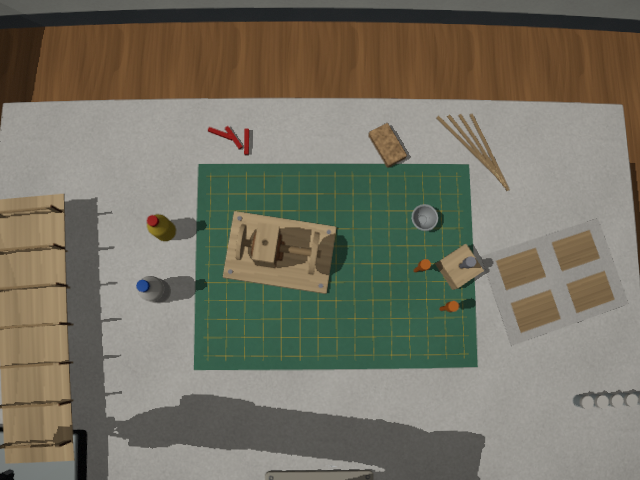

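View pics/side1.png

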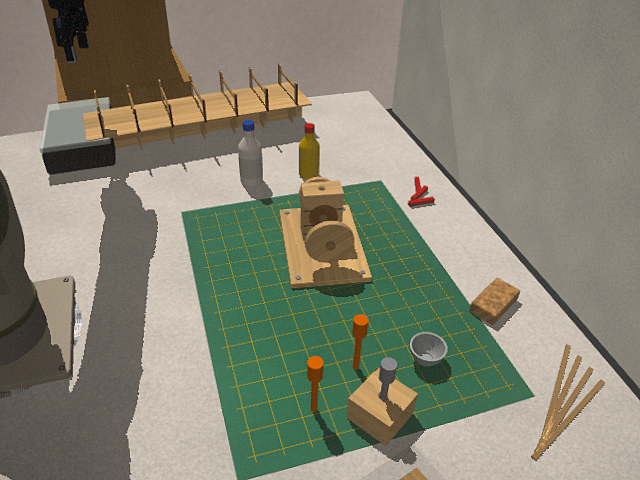

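The top view shows the block with its hole near (265,243), the wheel edge-on near (316,252) and the steel pin head near (470,262) in the rack. The orange pins are decoys. The side view has the hole near (321,188) and the pin head near (388,365).

```bash
python3 - <<'E'
from h import *
c=load('top1.png'); P=pts(c); z=P[:,:,2]; col=c['color'].astype(int)
v,u=np.mgrid[:480,:640]
print('table z',np.median(z[300:360,220:300]))
blk=((abs(z-.12)<.008)&(u>225)&(u<290)&(v>205)&(v<290)).astype(np.uint8)
n,l,s,ce=cv2.connectedComponentsWithStats(blk); i=1+s[1:,4].argmax(); m=(l==i)
p=onplane(c,np.c_[u[m],v[m]],.12); r=cv2.minAreaRect(p[:,:2].astype(np.float32)*1000); print('block',s[i],r, np.median(z[m]))
# hole: dark within block
cen=(c['color'][225:262,245:285].astype(int).sum(2)); print(cen[8:28,8:32])
# base plate
pl=((abs(z-.012)<.006)&(u>215)&(u<345)&(v>200)&(v<300)&(col[:,:,0]>col[:,:,1])).astype(np.uint8)
ct=max(cv2.findContours(pl,0,2)[0],key=cv2.contourArea).reshape(-1,2)
q=onplane(c,ct,.012)[:,:2]*1000; print('base',cv2.minAreaRect(q.astype(np.float32)))
# pin
sat=col.max(2)-col.min(2)
for nm,zz in(('top',c),('side',load('side1.png'))):
    Pz=pts(zz)[:,:,2]; col=zz['color'].astype(int); sat=col.max(2)-col.min(2)
    b=(455,485,245,280) if nm=='top' else (370,405,350,400)
    w=(u>b[0])&(u<b[1])&(v>b[2])&(v<b[3])&(sat<35)&(Pz>.085)
    print(nm,'pin',w.sum(),u[w].min(),u[w].max(),v[w].min(),v[w].max(),np.percentile(Pz[w],[5,50,95]))
    t=w&(abs(Pz-.122)<.006); 
    if t.sum(): print(t.sum(),onplane(zz,[[u[t].mean(),v[t].mean()]],.122), pts(zz)[t].mean(0))
# rack top
z=P[:,:,2]; t=((abs(z-.05)<.008)&(u>430)&(u<495)&(v>235)&(v<300)).astype(np.uint8)
ct=max(cv2.findContours(t,0,2)[0],key=cv2.contourArea).reshape(-1,2)
print('rack',cv2.minAreaRect((onplane(c,ct,.05)[:,:2]*1000).astype(np.float32)))
# wheel & others
t=(z>.09)&(u>300)&(u<330)&(v>225)&(v<285); pw=P[t]; print('wheel',t.sum(),pw.mean(0),pw[:,2].max(),cv2.minAreaRect((pw[:,:2]*1000).astype(np.float32)))
for nm,(x,y) in dict(glue=(160,227),varn=(152,289),bowl=(425,217)).items(): print(nm,P[y-6:y+6,x-6:x+6].reshape(-1,3).mean(0))
for b in((412,435,255,275),(438,462,298,315)):
    t=(z>.06)&(u>b[0])&(u<b[1])&(v>b[2])&(v<b[3]); print('orange',P[t].mean(0),z[t].max())
E
```

```text
table z 0.0007209505838094987
block [252 222  28  41 815] ((588.7890625, 107.75459289550781), (44.61474609375, 77.46823120117188), 80.85327911376953) 0.11963606976655505
[[238 224 229 343 401 412 411 395 386 383 383 388 397 401 398 395 397 402
  406 408 408 406 408 413]
 [237 217 235 357 402 415 407 388 385 381 383 390 399 401 396 394 397 402
  408 409 408 407 408 413]
 [231 201 260 385 403 415 406 391 385 380 383 391 400 399 396 395 397 405
  409 411 408 405 410 413]
 [226 210 289 395 408 418 402 387 385 382 382 391 399 400 394 395 398 405
  408 409 408 406 408 416]
 [200 214 300 396 411 418 399 383 381 382 385 393 399 398 393 395 399 405
  408 408 408 407 409 402]
 [214 229 320 396 414 415 394 385 379 379 379 365 370 378 391 395 402 406
  407 408 407 405 410 398]
 [192 256 352 399 413 411 391 385 381 365 329 315 318 348 382 394 402 408
  408 406 406 407 413 379]
 [213 264 360 402 415 408 388 382 363 297 251 222 209 253 342 399 403 408
  408 408 405 408 414 372]
 [231 283 383 404 415 404 388 382 349 234 181 171 187 196 265 367 405 408
  407 406 407 408 416 364]
 [233 305 391 406 418
[... 1304 characters left out ...]
54794712 -0.30773668  0.12101492]
side pin 399 375 396 357 387 [0.09459653 0.11869566 0.12310526]
215 [[ 0.54887373 -0.31082533  0.122     ]] [ 0.54915603 -0.3103417   0.12134067]
rack ((547.6543579101562, -307.7719421386719), (70.90872955322266, 71.56322479248047), 32.584266662597656)
wheel 230 [0.56677513 0.01011849 0.13940462] 1.329552669160491 ((505.8083190917969, 19.740375518798828), (11.88192081451416, 219.17369079589844), 81.04287719726562)
glue [0.62523493 0.3290738  0.0982415 ]
varn [0.49528052 0.33703724 0.11643006]
bowl [ 0.66140468 -0.23823609  0.0178763 ]
orange [ 0.53837823 -0.20656839  0.14683443] 1.329552669160491
orange [ 0.45647202 -0.26416368  0.12777198] 1.329552669160491
```

```bash
cat >> h.py <<'E'
def rows(targets,yaw=None):
    "tool deltas from present pose to world TCP targets (turn rotvec to pointing down w/ closing line at yaw)"
    o=get_obs(); R=Rn.from_quat(o['ee_rot'])
    for t in targets: print(np.round(R.inv().apply(np.array(t)-o['position']),4))
    if yaw is not None:
        s,c_=np.sin(yaw),np.cos(yaw); T=Rn.from_matrix(np.array([[-s,c_,0],[c_,s,0],[0,0,-1]]).T.T if 0 else np.column_stack([[-s,c_,0],[c_,s,0],[0,0,-1]]))
        print('turn',np.round((R.inv()*T).as_rotvec(),4))
E
python3 - <<'E'
from h import *
rows([(.42,.2,.24),(.548,-.309,.23)],np.radians(80.9))
E
```

```text
[-0.3539 -0.3228  0.002 ]
[-0.6093 -0.7813  0.0126]
turn [-0.0013 -0.     -0.103 ]
```

Units first: turns go in shares of 2 rad. So -0.103 rad / 2 = -0.0515.

Emit:
{"api": "move_arm", "payload": {"plan": [{"delta_pos": [-0.354, -0.323, 0.002], "turn": [0, 0, -0.0515], "fingers": 0.35}, {"delta_pos": [-0.354, -0.323, 0.002], "turn": [0, 0, -0.0515], "fingers": 0.35}, {"delta_pos": [-0.354, -0.323, 0.002], "turn": [0, 0, -0.0515], "fingers": 0.35}, {"delta_pos": [-0.354, -0.323, 0.002], "turn": [0, 0, -0.0515], "fingers": 0.35}, {"delta_pos": [-0.354, -0.323, 0.002], "turn": [0, 0, -0.0515], "fingers": 0.35}, {"delta_pos": [-0.354, -0.323, 0.002], "turn": [0, 0, -0.0515], "fingers": 0.35}, {"delta_pos": [-0.354, -0.323, 0.002], "turn": [0, 0, -0.0515], "fingers": 0.35}, {"delta_pos": [-0.609, -0.781, 0.012], "turn": [0, 0, -0.0515], "fingers": 0.35}, {"delta_pos": [-0.609, -0.781, 0.012], "turn": [0, 0, -0.0515], "fingers": 0.35}, {"delta_pos": [-0.609, -0.781, 0.012], "turn": [0, 0, -0.0515], "fingers": 0.35}, {"delta_pos": [-0.609, -0.781, 0.012], "turn": [0, 0, -0.0515], "fingers": 0.35}, {"delta_pos": [-0.609, -0.781, 0.012], "turn": [0, 0, -0.0515], "fingers": 0.35}]}}

```text
clock: 1.6
position: [0.4809, -0.0679, 0.2348]
ee_rot: [0.079, 0.997, 0.0, 0.0]
ft_force: [1.0, -0.0, 0.2]
grip_width: 0.648
grasp_force: 0.0
```

```bash
python3 - <<'E'
from h import *
o=get_obs(); print(o['clock'],o['position'],o['ee_rot'],o['grip_width'])
rows([(.548,-.309,.23)],np.radians(80.9))
E
```

```text
1.6 [ 0.48090683 -0.06785646  0.23483348] [7.91495918e-02 9.96862700e-01 2.43508681e-04 2.02646919e-04] 0.6482531422226713
[-0.1043 -0.2275  0.0048]
turn [0.0005 0.0004 0.0004]
```

Emit:
{"api": "move_arm", "payload": {"plan": [{"delta_pos": [-0.104, -0.228, 0.005], "turn": [0, 0, 0], "fingers": 0.35}, {"delta_pos": [-0.104, -0.228, 0.005], "turn": [0, 0, 0], "fingers": 0.35}, {"delta_pos": [-0.104, -0.228, 0.005], "turn": [0, 0, 0], "fingers": 0.35}, {"delta_pos": [-0.104, -0.228, 0.005], "turn": [0, 0, 0], "fingers": 0.35}, {"delta_pos": [-0.104, -0.228, 0.005], "turn": [0, 0, 0], "fingers": 0.35}, {"delta_pos": [-0.104, -0.228, 0.005], "turn": [0, 0, 0], "fingers": 0.35}]}}

```text
clock: 2.35
position: [0.5473, -0.3073, 0.2292]
ee_rot: [0.08, 0.997, 0.0, -0.001]
ft_force: [0.3, 0.5, -0.3]
grip_width: 0.652
grasp_force: 0.0
```

```bash
python3 - <<'E'
from h import *
c=snap('wrist','w1.png'); print(c['pos'],c['o'],c['Rc'],c['fx'])
P=pts(c);z=P[:,:,2];t=(abs(z-.122)<.006);print(t.sum())
n,l,s,ce=cv2.connectedComponentsWithStats(t.astype(np.uint8))
for i in range(1,n):
    if s[i,4]>100: print(s[i],ce[i],onplane(c,[ce[i]],.122),np.median(z[l==i]))
E
```

```text
[ 0.54728056 -0.30728867  0.22916687] [ 0.47478219 -0.29547734  0.36129153] [[ 1.58073342e-01  9.45447673e-01  2.84853500e-01]
 [ 9.87427214e-01 -1.51189107e-01 -4.61448808e-02]
 [-5.60823807e-04  2.88566374e-01 -9.57459729e-01]] 392.5327657414839
920
[298 234  35  35 920] [314.99565217 250.69021739] [[ 0.5482485  -0.30890116  0.122     ]] 0.12225359541504373
```

View pics/w1.png

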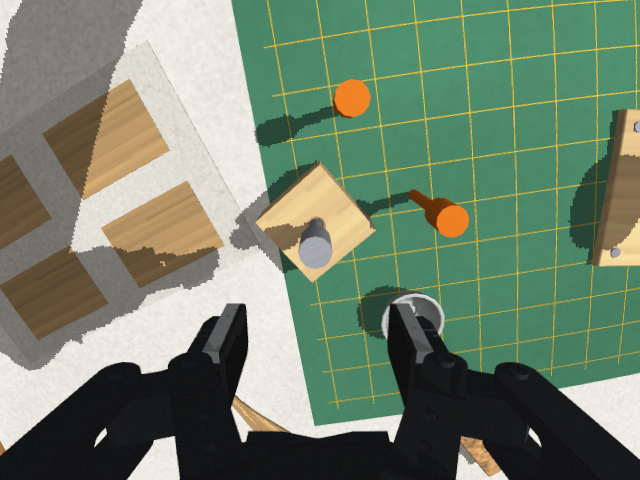

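The wrist view shows the steel head at (315,251) standing in the rack. All three views agree on it to 2-3 mm, so I descend and grasp.

Emit:
{"api": "move_arm", "payload": {"plan": [{"delta_pos": [-0.0012, -0.0014, 0.05], "turn": [0, 0, 0], "fingers": 0.35}, {"delta_pos": [-0.0012, -0.0014, 0.1], "turn": [0, 0, 0], "fingers": 0.35}, {"delta_pos": [-0.0012, -0.0014, 0.127], "turn": [0, 0, 0], "fingers": 0.35}, {"delta_pos": [-0.0012, -0.0014, 0.127], "turn": [0, 0, 0], "fingers": 0.35}, {"delta_pos": [-0.0012, -0.0014, 0.127], "turn": [0, 0, 0], "fingers": 0.6}, {"delta_pos": [-0.0012, -0.0014, 0.127], "turn": [0, 0, 0], "fingers": 0.8}, {"delta_pos": [-0.0012, -0.0014, 0.127], "turn": [0, 0, 0], "fingers": 1}, {"delta_pos": [-0.0012, -0.0014, 0.127], "turn": [0, 0, 0], "fingers": 1}, {"delta_pos": [-0.0012, -0.0014, 0.127], "turn": [0, 0, 0], "fingers": 1}, {"delta_pos": [-0.0012, -0.0014, 0.127], "turn": [0, 0, 0], "fingers": 1}], "force": 40}}

```text
clock: 3.65
position: [0.5496, -0.3094, 0.1047]
ee_rot: [0.079, 0.997, -0.0, 0.002]
ft_force: [0.3, 0.9, 7.5]
grip_width: 0.249
grasp_force: 39.1
```

Emit:
{"api": "move_arm", "payload": {"plan": [{"delta_pos": [0, 0, -0.02], "turn": [0, 0, 0], "fingers": 1}, {"delta_pos": [0, 0, -0.05], "turn": [0, 0, 0], "fingers": 1}, {"delta_pos": [0, 0, -0.1], "turn": [0, 0, 0], "fingers": 1}, {"delta_pos": [0, 0, -0.15], "turn": [0, 0, 0], "fingers": 1}, {"delta_pos": [0, 0, -0.15], "turn": [0, 0, 0], "fingers": 1}, {"delta_pos": [0, 0, -0.15], "turn": [0, 0, 0], "fingers": 1}]}}

```text
clock: 4.4
position: [0.5482, -0.309, 0.2531]
ee_rot: [0.079, 0.997, 0.0, 0.0]
ft_force: [0.2, 0.2, -2.1]
grip_width: 0.241
grasp_force: 39.4
```

```bash
python3 - <<'E'
from h import *
o=get_obs(); print(o['position'],o['ee_rot'])
# target: pin axis over hole
rows([(.5890-.0,.1075,.255)],np.radians(80.9))
c=load('top1.png')
g=c['color'][225:262,245:285].astype(int).sum(2); m=(g<300); m[:11]=0; m[24:]=0; m[:,:15]=0; m[:,27:]=0
v,u=np.nonzero(m); print('hole px',u.mean()+245,v.mean()+225,onplane(c,[[u.mean()+245,v.mean()+225]],.12))
E
```

```text
[ 0.54819868 -0.30895414  0.25308024] [7.93827768e-02 9.96844185e-01 1.94945085e-04 9.25847576e-05]
[ 0.0256  0.4177 -0.0018]
turn [ 0.0004  0.0002 -0.0001]
hole px 264.3333333333333 242.2 [[0.58831559 0.11005457 0.12      ]]
```

Emit:
{"api": "move_arm", "payload": {"plan": [{"delta_pos": [0.025, 0.372, -0.005], "turn": [0, 0, 0], "fingers": 1}, {"delta_pos": [0.025, 0.372, -0.005], "turn": [0, 0, 0], "fingers": 1}, {"delta_pos": [0.025, 0.372, -0.005], "turn": [0, 0, 0], "fingers": 1}, {"delta_pos": [0.025, 0.372, -0.005], "turn": [0, 0, 0], "fingers": 1}, {"delta_pos": [0.025, 0.372, -0.005], "turn": [0, 0, 0], "fingers": 1}, {"delta_pos": [0.025, 0.372, -0.005], "turn": [0, 0, 0], "fingers": 1}, {"delta_pos": [0.025, 0.372, -0.005], "turn": [0, 0, 0], "fingers": 1}, {"delta_pos": [0.025, 0.372, -0.005], "turn": [0, 0, 0], "fingers": 1}, {"delta_pos": [0.025, 0.372, -0.005], "turn": [0, 0, 0], "fingers": 1}, {"delta_pos": [0.025, 0.372, -0.005], "turn": [0, 0, 0], "fingers": 1}]}}

```text
clock: 5.65
position: [0.5825, 0.0609, 0.2578]
ee_rot: [0.08, 0.997, -0.0, -0.0]
ft_force: [-0.3, 0.3, -1.7]
grip_width: 0.244
grasp_force: 39.5
```

```bash
python3 - <<'E'
from h import *
c=snap('wrist','w2.png'); print(c['pos'],c['o']); s=snap('side','s2.png')
cv2.imwrite('pics/s2c.png',cv2.resize(s['color'][100:260,240:400,::-1],None,fx=3.6,fy=3.6,interpolation=cv2.INTER_CUBIC))
E
```

```text
[0.58251648 0.06086778 0.25779089] [0.50990101 0.07285993 0.38983475]
```

View pics/w2.png

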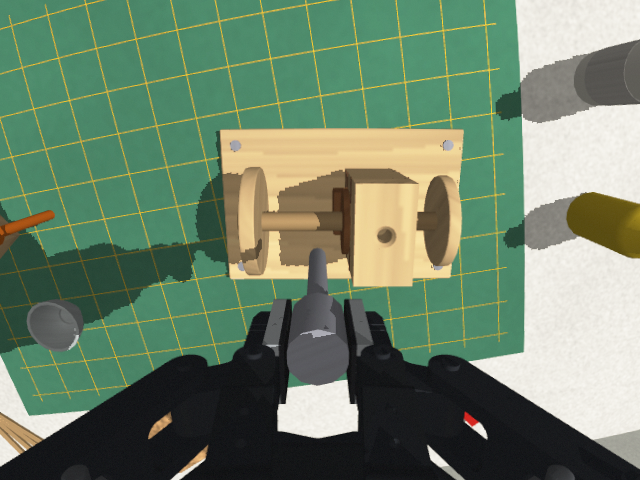

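View pics/s2c.png

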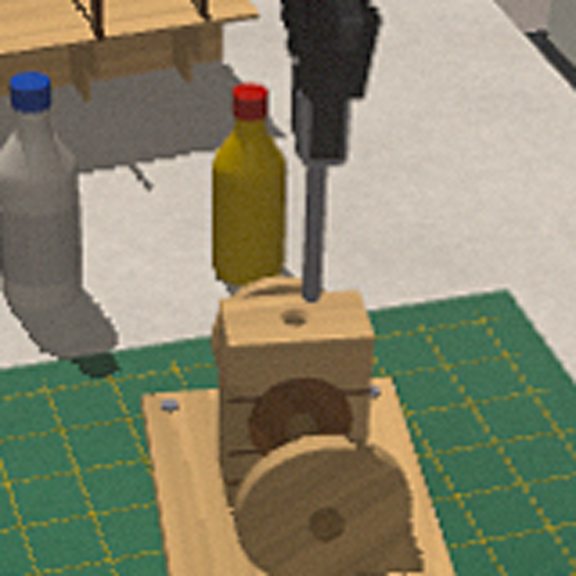

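The wrist view has the hole at (387,235), the pin tip at (318,250) and the head at (318,357). In the side crop the pin hangs upright.

```bash
python3 - <<'E'
from h import *
c=load('w2.png'); P=pts(c); g=c['color'].astype(int).sum(2); v,u=np.mgrid[:480,:640]
w=(u>370)&(u<404)&(v>218)&(v<252)&(g<330)
n,l,s,ce=cv2.connectedComponentsWithStats(w.astype(np.uint8)); i=1+s[1:,4].argmax(); 
k=max(cv2.findContours((l==i).astype(np.uint8),0,2)[0],key=cv2.contourArea); e=cv2.fitEllipse(k); print('hole',s[i],e,onplane(c,[e[0],(s[i,0]+s[i,2]/2-.5,s[i,1]+s[i,3]/2-.5)],.12))
t=(abs(P[:,:,2]-.12)<.005)&(u>330)&(u<430)&(v>160)&(v<300)
print('block',t.sum(),cv2.minAreaRect((onplane(c,np.c_[u[t],v[t]],.12)[:,:2]*1000).astype(np.float32)))
for r in range(246,300,6):
    q=(abs(u-318)<25)&(v==r)&(P[:,:,2]>.15)
    if q.sum(): print(r,u[q].min(),u[q].max(),np.round(P[q].mean(0),4),np.round(P[q][:,2].max(),4))
h=(abs(u-318)<45)&(v>320)&(v<390)&(P[:,:,2]>.268)&(P[:,:,2]<.285); q=P[h]; print('head',q.mean(0),np.percentile(q[:,2],[5,50,95]))
s=load('s2.png'); S=pts(s); g=s['color'].astype(int); sat=g.max(2)-g.min(2)
for r in range(144,186,4):
    q=(u>318)&(u<338)&(v==r)&(S[:,:,2]>.13)&(S[:,:,1]<.12)&(S[:,:,1]>0)
    if q.sum(): print('s',r,u[q].min(),u[q].max(),np.round(S[q].mean(0),4))
w=(u>300)&(u<340)&(v>180)&(v<195)&(g.sum(2)<300)&(abs(S[:,:,2]-.12)<.03)
print('side hole',w.sum(),u[w].mean(),v[w].mean(),onplane(s,[[u[w].mean(),v[w].mean()]],.12))
E
```

```text
hole [378 229  15  14 149] ((385.092041015625, 235.5478057861328), (12.141352653503418, 14.374908447265625), 61.4183349609375) [[0.58983054 0.10865901 0.12      ]
 [0.58978491 0.10859778 0.12      ]]
block 6161 ((590.0112915039062, 108.05612182617188), (44.302730560302734, 75.63174438476562), 80.86090850830078)
252 310 324 [0.5779 0.0615 0.1724] 0.1762
258 309 325 [0.5742 0.062  0.1945] 0.3898
264 309 326 [0.5783 0.0617 0.1923] 0.1968
270 309 326 [0.5782 0.0617 0.2017] 0.2053
276 308 326 [0.5782 0.0615 0.2103] 0.2136
282 308 327 [0.5783 0.0617 0.2178] 0.2203
288 307 327 [0.5784 0.0615 0.2248] 0.228
294 307 328 [0.5732 0.0626 0.2437] 0.2483
head [0.57959719 0.06155882 0.27615261] [0.27033521 0.27543662 0.28448547]
s 144 324 336 [0.5817 0.0447 0.2499]
s 148 325 330 [0.5826 0.059  0.2343]
s 152 325 330 [0.5828 0.0587 0.2266]
s 156 325 330 [0.5828 0.0578 0.2193]
s 160 325 330 [0.5834 0.0587 0.2107]
s 164 325 329 [0.5822 0.0568 0.204 ]
s 168 325 329 [0.5825 0.0569 0.1959]
s 172 324 329 [0.5823 0.0581 0.187 ]
s 176 324 329 [0.5831 0.0595 0.1778]
s 180 324 329 [0.583  0.0586 0.17  ]
side hole 38 316.42105263157896 188.0 [[0.58163971 0.10961598 0.12      ]]
```

Emit:
{"api": "move_arm", "payload": {"plan": [{"delta_pos": [0, 0.048, 0], "turn": [0, 0, 0], "fingers": 1}, {"delta_pos": [0, 0.048, 0.02], "turn": [0, 0, 0], "fingers": 1}, {"delta_pos": [0, 0.048, 0.035], "turn": [0, 0, 0], "fingers": 1}, {"delta_pos": [0, 0.048, 0.038], "turn": [0, 0, 0], "fingers": 1}, {"delta_pos": [0, 0.048, 0.041], "turn": [0, 0, 0], "fingers": 1}, {"delta_pos": [0, 0.048, 0.044], "turn": [0, 0, 0], "fingers": 1}, {"delta_pos": [0, 0.048, 0.047], "turn": [0, 0, 0], "fingers": 1}, {"delta_pos": [0, 0.048, 0.05], "turn": [0, 0, 0], "fingers": 1}, {"delta_pos": [0, 0.048, 0.05], "turn": [0, 0, 0], "fingers": 1}]}}

```text
clock: 6.88
position: [0.5902, 0.1093, 0.2076]
ee_rot: [0.079, 0.997, -0.0, -0.0]
ft_force: [0.8, -2.3, -1.6]
grip_width: 0.242
grasp_force: 39.4
```

```bash
python3 - <<'E'
from h import *
o=get_obs(); print(o['position'],o['ee_rot'],o['ft_force'],o['torque'])
E
```

```text
[0.59016632 0.10925715 0.20758395] [ 7.94533344e-02  9.96838557e-01 -2.35422853e-04 -6.31511234e-05] [ 0.7890651  -2.26347906 -1.55841021] [-0.59464602 -0.24162974 -0.00745545]
```

The tip is about 7 mm into the guide with only small side force. I continue down.

Emit:
{"api": "move_arm", "payload": {"plan": [{"delta_pos": [0, -0.0007, 0.004], "turn": [0, 0, 0], "fingers": 1}, {"delta_pos": [0, -0.0007, 0.008], "turn": [0, 0, 0], "fingers": 1}, {"delta_pos": [0, -0.0007, 0.012], "turn": [0, 0, 0], "fingers": 1}, {"delta_pos": [0, -0.0007, 0.015], "turn": [0, 0, 0], "fingers": 1}, {"delta_pos": [0, -0.0007, 0.017], "turn": [0, 0, 0], "fingers": 1}, {"delta_pos": [0, -0.0007, 0.017], "turn": [0, 0, 0], "fingers": 1}]}}

```text
clock: 7.62
position: [0.59, 0.109, 0.1906]
ee_rot: [0.079, 0.997, -0.0, -0.0]
ft_force: [1.4, -2.0, -1.6]
grip_width: 0.246
grasp_force: 39.5
```

Emit:
{"api": "move_arm", "payload": {"plan": [{"delta_pos": [0, -0.0007, 0.017], "turn": [0, 0, 0], "fingers": 0.8}, {"delta_pos": [0, -0.0007, 0.017], "turn": [0, 0, 0], "fingers": 0.5}, {"delta_pos": [0, -0.0007, 0.017], "turn": [0, 0, 0], "fingers": 0.35}, {"delta_pos": [0, -0.0007, 0.017], "turn": [0, 0, 0], "fingers": 0.35}, {"delta_pos": [0, -0.0007, -0.03], "turn": [0, 0, 0], "fingers": 0.35}, {"delta_pos": [0, -0.0007, -0.09], "turn": [0, 0, 0], "fingers": 0.35}, {"delta_pos": [0, -0.0007, -0.09], "turn": [0, 0, 0], "fingers": 0.35}, {"delta_pos": [0, -0.0007, -0.09], "turn": [0, 0, 0], "fingers": 0.35}]}}

```text
clock: 8.62
position: [0.5897, 0.1084, 0.2804]
ee_rot: [0.079, 0.997, 0.0, -0.0]
ft_force: [-1.2, -0.1, -0.3]
grip_width: 0.649
grasp_force: 0.0
```

```bash
cat >> h.py <<'E'
Y=np.array([.158,.9874,0]); W=np.array([.5898,.1083,.07])-.1*Y
def wheel(th,rho):
    "world TCP and orientation for gripping the rim at tilt th about the spindle"
    a=np.radians(80.9); T=Rn.from_matrix(np.column_stack([[-np.sin(a),np.cos(a),0],[np.cos(a),np.sin(a),0],[0,0,-1]]))*Rn.from_rotvec([0,th,0])
    return W-rho*T.apply([0,0,1]),T
def to(th,rho):
    o=get_obs(); R=Rn.from_quat(o['ee_rot']); p,T=wheel(th,rho)
    print(th,rho,'delta',np.round(R.inv().apply(p-o['position']),4),'turn',np.round((R.inv()*T).as_rotvec(),4))
def head(name='side'):
    "height of steel-head top near the guide hole"
    c=camera(name); c['Rc']=c['R'].T; c['o']=-c['R'].T@c['t']; P=pts(c); col=c['color'].astype(int); sat=col.max(2)-col.min(2)
    m=(np.hypot(P[:,:,0]-.5898,P[:,:,1]-.1083)<.02)&(P[:,:,2]>.14)&(P[:,:,2]<.25)&(sat<45)
    return m.sum(),np.round(np.percentile(P[m][:,2],[10,50,90,97]),4) if m.sum() else 0
E
python3 - <<'E'
from h import *
o=get_obs(); print(o['position'],o['joint_pos'])
print(head('side'),head('top'))
c=snap('side','s3.png'); P=pts(c)
to(.5,.14);to(.5,.032)
c=load('w2.png');P=pts(c);v,u=np.mgrid[:480,:640]
t=(u>235)&(u<272)&(v>160)&(v<280)&(P[:,:,2]>.09)&(P[:,:,2]<.13); q=P[t]-W; print('wheel y,x off',np.percentile(q@Y,[2,50,98]),np.percentile(q@[.9874,-.158,0],[2,50,98]),q[:,2].max())
E
```

```text
[0.58971444 0.10842313 0.2804091 ] [-0.77745269  0.28891023  0.64973694  1.50435092 -0.17594448  1.40785835
  1.29320091]
(np.int64(304), array([0.1545, 0.1895, 0.2059, 0.2067])) (np.int64(0), 0)
0.5 0.14 delta [-0.0677 -0.0999  0.0866] turn [-0.001  0.498  0.   ]
0.5 0.032 delta [-0.0161 -0.0998  0.1815] turn [-0.001  0.498  0.   ]
wheel y,x off [-0.00543432  0.00166518  0.00618963] [-0.03763773 -0.00533646  0.03567679] 0.047103595340009574
```

The pin's head top is at 0.206, so it rests on the spindle. Next I straddle the wheel rim.

To row units: 0.5 rad / 2 = 0.25.

Emit:
{"api": "move_arm", "payload": {"plan": [{"delta_pos": [-0.03, -0.05, 0], "turn": [0, 0.06, 0], "fingers": 0.35}, {"delta_pos": [-0.068, -0.1, 0], "turn": [0, 0.125, 0], "fingers": 0.35}, {"delta_pos": [-0.068, -0.1, 0.04], "turn": [0, 0.19, 0], "fingers": 0.35}, {"delta_pos": [-0.068, -0.1, 0.086], "turn": [0, 0.25, 0], "fingers": 0.35}, {"delta_pos": [-0.068, -0.1, 0.086], "turn": [0, 0.25, 0], "fingers": 0.35}, {"delta_pos": [-0.068, -0.1, 0.086], "turn": [0, 0.25, 0], "fingers": 0.35}, {"delta_pos": [-0.068, -0.1, 0.086], "turn": [0, 0.25, 0], "fingers": 0.35}]}}

```text
clock: 9.65
position: [0.6421, -0.001, 0.199]
ee_rot: [0.076, 0.967, 0.02, -0.243]
ft_force: [-0.4, -0.0, 0.3]
grip_width: 0.646
grasp_force: 0.0
```

```bash
python3 - <<'E'
from h import *
o=get_obs(); print(o['position'],o['joint_pos'])
to(.5,.14);to(.5,.032); print(head())
E
```

```text
[ 0.64206458 -0.00096441  0.19898901] [-0.32696521  0.84313615  0.61927447  1.00128829 -0.43922159  1.90938066
  1.60504208]
0.5 0.14 delta [-0.0014 -0.0004  0.0062] turn [0.001  0.0071 0.0014]
0.5 0.032 delta [-0.0006 -0.0005  0.1142] turn [0.001  0.0071 0.0014]
(np.int64(310), array([0.1529, 0.1886, 0.2056, 0.2068]))
```

To row units: 0.007 rad / 2 = 0.0035.

Emit:
{"api": "move_arm", "payload": {"plan": [{"delta_pos": [-0.001, 0, 0.05], "turn": [0, 0.0035, 0], "fingers": 0.35}, {"delta_pos": [-0.001, 0, 0.09], "turn": [0, 0.0035, 0], "fingers": 0.35}, {"delta_pos": [-0.001, 0, 0.114], "turn": [0, 0.0035, 0], "fingers": 0.35}, {"delta_pos": [-0.001, 0, 0.114], "turn": [0, 0.0035, 0], "fingers": 0.35}, {"delta_pos": [-0.001, 0, 0.114], "turn": [0, 0.0035, 0], "fingers": 0.5}]}}

```text
clock: 10.32
position: [0.5894, 0.0074, 0.0966]
ee_rot: [0.076, 0.965, 0.02, -0.248]
ft_force: [0.4, 0.2, -0.6]
grip_width: 0.498
grasp_force: 0.0
```

```bash
python3 - <<'E'
from h import *
o=get_obs(); print(o['position'],o['joint_pos'],o['ft_force'])
to(.5,.032); print(head())
E
```

```text
[0.58943547 0.00736187 0.09660013] [-0.40155545  0.81292334  0.60401443  1.29157341 -0.42888188  1.67765429
  1.63903543] [ 0.42448544  0.23620699 -0.60067788]
0.5 0.032 delta [ 0.0009 -0.0003 -0.0012] turn [ 0.0007 -0.0034  0.0009]
(np.int64(310), array([0.1529, 0.1891, 0.2057, 0.2065]))
```

Emit:
{"api": "move_arm", "payload": {"plan": [{"delta_pos": [0, 0, -0.001], "turn": [0, 0, 0], "fingers": 0.7}, {"delta_pos": [0, 0, -0.001], "turn": [0, 0, 0], "fingers": 0.8}, {"delta_pos": [0, 0, -0.001], "turn": [0, 0, 0], "fingers": 1}, {"delta_pos": [0, 0, -0.001], "turn": [0, 0, 0], "fingers": 1}, {"delta_pos": [0, 0, -0.001], "turn": [0, 0, 0], "fingers": 1}], "force": 30}}

```text
clock: 11.0
position: [0.5891, 0.0071, 0.0955]
ee_rot: [0.077, 0.965, 0.02, -0.25]
ft_force: [2.5, 0.7, 4.5]
grip_width: 0.134
grasp_force: 31.9
```

```bash
python3 - <<'E'
from h import *
o=get_obs(); print(o['position'],o['ft_force'],head())
p0,T0=wheel(.5,.032)
for i in range(1,9):
    p,T=wheel(.5-.05*i,.032); print(-.05*i,np.round(T0.inv().apply(p-p0),4))
E
```

```text
[0.58906668 0.00714228 0.09554926] [2.45024135 0.66318992 4.48313182] (np.int64(308), array([0.1534, 0.1893, 0.2057, 0.2066]))
-0.05 [0.0016 0.     0.    ]
-0.1 [0.0032 0.     0.0002]
-0.15000000000000002 [0.0048 0.     0.0004]
-0.2 [ 0.0064 -0.      0.0006]
-0.25 [0.0079 0.     0.001 ]
-0.30000000000000004 [0.0095 0.     0.0014]
-0.35000000000000003 [0.011  0.     0.0019]
-0.4 [0.0125 0.     0.0025]
```

To row units: -0.25 rad / 2 = -0.125.

Emit:
{"api": "move_arm", "payload": {"plan": [{"delta_pos": [0.0016, 0, 0], "turn": [0, -0.025, 0], "fingers": 1}, {"delta_pos": [0.0032, 0, 0.0002], "turn": [0, -0.05, 0], "fingers": 1}, {"delta_pos": [0.0048, 0, 0.0004], "turn": [0, -0.075, 0], "fingers": 1}, {"delta_pos": [0.0064, 0, 0.0006], "turn": [0, -0.1, 0], "fingers": 1}, {"delta_pos": [0.0079, 0, 0.001], "turn": [0, -0.125, 0], "fingers": 1}]}}

```text
clock: 11.68
position: [0.5823, 0.0083, 0.0984]
ee_rot: [0.079, 0.989, 0.01, -0.126]
ft_force: [6.1, -0.2, 2.1]
grip_width: 0.134
grasp_force: 31.6
```

```bash
cat > chk.py <<'E'
from h import *
o=get_obs(); R=Rn.from_quat(o['ee_rot']); z=R.apply([0,0,1]); th=np.arctan2(z@[-.9874,.158,0],-z[2])
print('th',round(th,3),'F',np.round(o['ft_force'],1),'T',np.round(o['torque'],2),'q6',round(o['joint_pos'][5],2),'head',head()[1],'rho',np.round(np.linalg.norm(np.cross(o['position']-W,Y)),4))
E
python3 chk.py
```

```text
th 0.253 F [ 6.1 -0.2  2.1] T [-0.15 -1.28  0.04] q6 1.37 head [0.1522 0.1895 0.2056 0.2065] rho 0.0296
```

To row units: -0.15 rad / 2 = -0.075.

Emit:
{"api": "move_arm", "payload": {"plan": [{"delta_pos": [0.0016, 0, 0], "turn": [0, -0.025, 0], "fingers": 1}, {"delta_pos": [0.0032, 0, 0.0002], "turn": [0, -0.05, 0], "fingers": 1}, {"delta_pos": [0.0048, 0, 0.0004], "turn": [0, -0.075, 0], "fingers": 1}, {"delta_pos": [0.0064, 0, 0.0006], "turn": [0, -0.1, 0], "fingers": 1}, {"delta_pos": [0.0079, 0, 0.001], "turn": [0, -0.125, 0], "fingers": 1}]}}

```text
clock: 12.35
position: [0.5749, 0.0094, 0.0995]
ee_rot: [0.079, 0.997, 0.0, -0.001]
ft_force: [8.7, -1.7, -2.7]
grip_width: 0.135
grasp_force: 31.1
```

```bash
python3 chk.py
```

```text
th 0.003 F [ 8.7 -1.7 -2.7] T [-0.27 -1.87  0.06] q6 1.05 head 0 rho 0.0295
```

```bash
python3 - <<'E'
from h import *
print(head('top'))
s=snap('side','s4.png'); w=snap('wrist','w4.png'); cv2.imwrite('pics/j4.png',np.hstack([s['color'][80:280,220:420,::-1].repeat(2,0).repeat(2,1),cv2.resize(w['color'][:,:,::-1],(533,400))])[:,:800])
P=pts(w); m=(np.hypot(P[:,:,0]-.5898,P[:,:,1]-.1083)<.014)&(P[:,:,2]>.14)&(P[:,:,2]<.25); print(m.sum(),np.percentile(P[m][:,2],[10,50,90]) if m.sum() else 0)
E
```

```text
(np.int64(139), array([0.1857, 0.2045, 0.2082, 0.2094]))
127 [0.14022268 0.14126495 0.14295517]
```

View pics/j4.png

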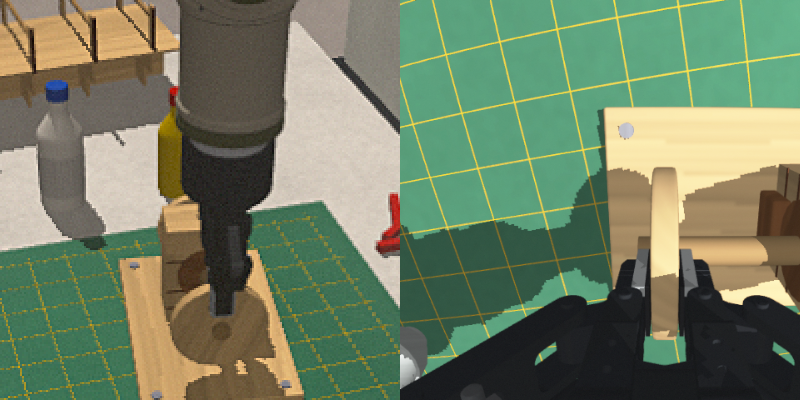

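The top camera still sees the undropped head. I compare wheel grain before and after to confirm the wheel is turning.

```bash
python3 - <<'E'
from h import *
a=[cv2.createCLAHE(4,(2,2)).apply(cv2.cvtColor(cv2.resize(load(f)['color'][210:275,295:365],None,fx=5.5,fy=5.5,interpolation=cv2.INTER_CUBIC),cv2.COLOR_RGB2GRAY)) for f in('s3.png','s4.png')]
cv2.imwrite('pics/j5.png',np.hstack(a))
E
```

```text
(no output)
```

View pics/j5.png

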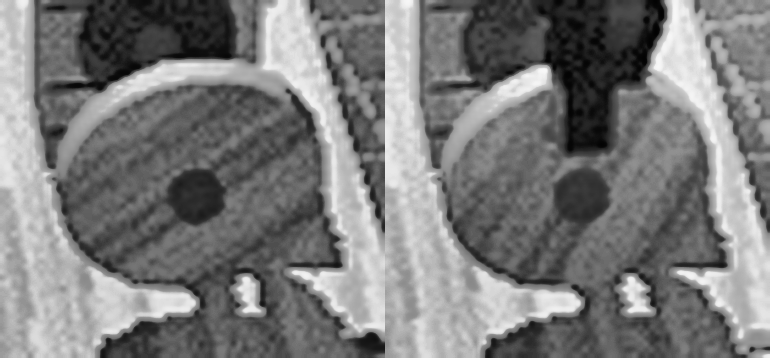

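The grain turned by about 28°, so the wheel follows the gripper. Continuing.

To row units: -0.2 rad / 2 = -0.1.

Emit:
{"api": "move_arm", "payload": {"plan": [{"delta_pos": [0.0016, 0, 0], "turn": [0, -0.025, 0], "fingers": 1}, {"delta_pos": [0.0032, 0, 0.0002], "turn": [0, -0.05, 0], "fingers": 1}, {"delta_pos": [0.0048, 0, 0.0004], "turn": [0, -0.075, 0], "fingers": 1}, {"delta_pos": [0.0064, 0, 0.0006], "turn": [0, -0.1, 0], "fingers": 1}]}}

```text
clock: 13.05
position: [0.5686, 0.0105, 0.0989]
ee_rot: [0.079, 0.992, -0.008, 0.098]
ft_force: [12.5, -2.2, -8.9]
grip_width: 0.131
grasp_force: 29.7
```

```bash
cat >> chk.py <<'E'
print('top',head('top'))
E
python3 chk.py
```

```text
th -0.197 F [12.5 -2.2 -8.9] T [-0.43 -2.21  0.02] q6 0.79 head 0 rho 0.0294
top (np.int64(140), array([0.187 , 0.2049, 0.2081, 0.2089]))
```

To row units: -0.2 rad / 2 = -0.1.

Emit:
{"api": "move_arm", "payload": {"plan": [{"delta_pos": [0.0012, 0, 0.0005], "turn": [0, -0.025, 0], "fingers": 1}, {"delta_pos": [0.0024, 0, 0.0012], "turn": [0, -0.05, 0], "fingers": 1}, {"delta_pos": [0.004, 0, 0.0014], "turn": [0, -0.075, 0], "fingers": 1}, {"delta_pos": [0.0056, 0, 0.0016], "turn": [0, -0.1, 0], "fingers": 1}]}}

```text
clock: 13.65
position: [0.5627, 0.0114, 0.0968]
ee_rot: [0.078, 0.977, -0.015, 0.196]
ft_force: [-3.0, -3.5, 11.4]
grip_width: 0.137
grasp_force: 33.2
```

```bash
python3 chk.py
```

```text
th -0.395 F [-3.  -3.5 11.4] T [-0.97 -0.01 -0.32] q6 0.53 head [0.1522 0.1896 0.2058 0.2066] rho 0.0291
top (np.int64(143), array([0.1852, 0.2048, 0.2073, 0.208 ]))
```

To row units: -0.2 rad / 2 = -0.1.

Emit:
{"api": "move_arm", "payload": {"plan": [{"delta_pos": [0.0017, 0, -0.0004], "turn": [0, -0.025, 0], "fingers": 1}, {"delta_pos": [0.0034, 0, -0.0004], "turn": [0, -0.05, 0], "fingers": 1}, {"delta_pos": [0.005, 0, -0.0002], "turn": [0, -0.075, 0], "fingers": 1}, {"delta_pos": [0.0066, 0, 0], "turn": [0, -0.1, 0], "fingers": 1}]}}

```text
clock: 14.25
position: [0.557, 0.0124, 0.0939]
ee_rot: [0.076, 0.953, -0.023, 0.293]
ft_force: [22.8, -9.2, -16.9]
grip_width: 0.134
grasp_force: 29.4
```

```bash
python3 chk.py
```

```text
th -0.596 F [ 22.8  -9.2 -16.9] T [-1.2  -1.55 -0.65] q6 0.31 head [0.1533 0.1892 0.2057 0.207 ] rho 0.0295
top (np.int64(138), array([0.1865, 0.2041, 0.208 , 0.2088]))
```

```bash
python3 - <<'E'
from h import *
D=np.array([(.5823,.0083,.0984,.253),(.5749,.0094,.0995,.003),(.5686,.0105,.0989,-.197),(.5627,.0114,.0968,-.395),(.557,.0124,.0939,-.596)])
xp=(D[:,:2]-W[:2])@[.9874,-.158]; z=D[:,2]-.07; th=D[:,3]
A=np.r_[np.c_[np.ones(5),0*th,np.sin(th)],np.c_[0*th,np.ones(5),np.cos(th)]]; s,res,*_=np.linalg.lstsq(A,np.r_[xp,z],rcond=None); print('cx,cz,r',s,(A@s-np.r_[xp,z]))
print('y off',(D[:,:2]-W[:2])@Y[:2])
r=.031
for f in(.18,.36,.54,.72,.9,1.1): print(f,np.round([-r*np.sin(f),r*(1-np.cos(f))],4))
E
```

```text
cx,cz,r [ 0.00065375 -0.00224787  0.03165068] [ 1.81716364e-04 -1.65240304e-04 -6.07042871e-05 -7.73533362e-05
  1.21581563e-04 -4.75677131e-06 -9.73267075e-05 -1.09366219e-04
  1.65604563e-04  4.58451350e-05]
y off [ 6.72760e-05 -1.57840e-05  7.49560e-05  3.14160e-05  1.18216e-04]
0.18 [-0.0055  0.0005]
0.36 [-0.0109  0.002 ]
0.54 [-0.0159  0.0044]
0.72 [-0.0204  0.0077]
0.9 [-0.0243  0.0117]
1.1 [-0.0276  0.0169]
```

```bash
sed -i 's/^W=.*//; s/^Y=np.array(\[.158,.9874,0\]); W=.*/Y=np.array([.158,.9874,0]); W=np.array([.5898,.1083,.0678])-.1*Y+.00065*np.array([.9874,-.158,0])/' h.py; python3 - <<'E'
from h import *
for t in(-.59,-.4,-.2,0,.2,.4,.5): to(t,.0317)
E
```

```text
-0.59 0.0317 delta [-0.0009 -0.      0.    ] turn [0.0001 0.0053 0.0012]
-0.4 0.0317 delta [-0.0069 -0.      0.0006] turn [-0.      0.1953  0.0012]
-0.2 0.0317 delta [-0.013  -0.      0.0025] turn [-2.000e-04  3.953e-01  1.200e-03]
0 0.0317 delta [-0.0185 -0.      0.0055] turn [-3.000e-04  5.953e-01  1.200e-03]
0.2 0.0317 delta [-0.0234 -0.      0.0095] turn [-4.000e-04  7.953e-01  1.100e-03]
0.4 0.0317 delta [-0.0273 -0.      0.0145] turn [-5.000e-04  9.953e-01  1.100e-03]
0.5 0.0317 delta [-0.0289 -0.      0.0172] turn [-6.0000e-04  1.0953e+00  1.1000e-03]
```

Emit:
{"api": "move_arm", "payload": {"plan": [{"delta_pos": [0, 0, 0.0003], "turn": [0, 0, 0], "fingers": 0.6}, {"delta_pos": [0, 0, 0.0003], "turn": [0, 0, 0], "fingers": 0.55}, {"delta_pos": [0, 0, 0.0003], "turn": [0, 0, 0], "fingers": 0.55}], "force": 20}}

```text
clock: 14.72
position: [0.5561, 0.0121, 0.093]
ee_rot: [0.076, 0.953, -0.023, 0.291]
ft_force: [0.1, -0.4, 0.7]
grip_width: 0.447
grasp_force: 0.0
```

```bash
python3 chk.py; python3 - <<'E'
from h import *
for t in(-.42,-.24,-.06,.12,.3,.45,.55): to(t,.0317)
E
```

```text
th -0.592 F [ 0.1 -0.4  0.7] T [0.07 0.59 0.02] q6 0.32 head [0.1529 0.1891 0.2058 0.2066] rho 0.0314
top (np.int64(142), array([0.1878, 0.2049, 0.2078, 0.2087]))
-0.42 0.0317 delta [-0.0068  0.0002  0.0002] turn [-4.000e-04  1.727e-01 -1.000e-04]
-0.24 0.0317 delta [-0.0123  0.0002  0.0017] turn [-4.000e-04  3.527e-01 -1.000e-04]
-0.06 0.0317 delta [-0.0174  0.0002  0.0041] turn [-4.000e-04  5.327e-01 -2.000e-04]
0.12 0.0317 delta [-0.0221  0.0002  0.0074] turn [-4.000e-04  7.127e-01 -2.000e-04]
0.3 0.0317 delta [-0.026   0.0002  0.0115] turn [-3.000e-04  8.927e-01 -2.000e-04]
0.45 0.0317 delta [-0.0287  0.0002  0.0154] turn [-3.0000e-04  1.0427e+00 -3.0000e-04]
0.55 0.0317 delta [-0.0302  0.0002  0.0182] turn [-3.0000e-04  1.1427e+00 -3.0000e-04]
```

To row units: 1.143 rad / 2 = 0.5715.

Emit:
{"api": "move_arm", "payload": {"plan": [{"delta_pos": [-0.0068, 0, 0.0002], "turn": [0, 0.0865, 0], "fingers": 0.55}, {"delta_pos": [-0.0123, 0, 0.0017], "turn": [0, 0.1765, 0], "fingers": 0.55}, {"delta_pos": [-0.0174, 0, 0.0041], "turn": [0, 0.2665, 0], "fingers": 0.55}, {"delta_pos": [-0.0221, 0, 0.0074], "turn": [0, 0.3565, 0], "fingers": 0.55}, {"delta_pos": [-0.026, 0, 0.0115], "turn": [0, 0.4465, 0], "fingers": 0.55}, {"delta_pos": [-0.0287, 0, 0.0154], "turn": [0, 0.5215, 0], "fingers": 0.55}, {"delta_pos": [-0.0302, 0, 0.0182], "turn": [0, 0.5715, 0], "fingers": 0.55}, {"delta_pos": [-0.0302, 0, 0.0182], "turn": [0, 0.5715, 0], "fingers": 0.55}]}}

```text
clock: 15.82
position: [0.5909, 0.0059, 0.0918]
ee_rot: [0.077, 0.958, 0.021, -0.275]
ft_force: [0.5, 0.0, 1.0]
grip_width: 0.452
grasp_force: 0.0
```

```bash
python3 chk.py; python3 - <<'E'
from h import *
to(.55,.0317)
E
```

```text
th 0.558 F [0.5 0.  1. ] T [-0.12 -0.58  0.03] q6 1.74 head [0.1544 0.1905 0.2058 0.2067] rho 0.0292
top (np.int64(97), array([0.2023, 0.2051, 0.2077, 0.2086]))
0.55 0.0317 delta [ 0.0012  0.0008 -0.0018] turn [-0.0009 -0.0037 -0.0013]
```

Emit:
{"api": "move_arm", "payload": {"plan": [{"delta_pos": [0.001, 0.0008, -0.0018], "turn": [0, 0, 0], "fingers": 0.7}, {"delta_pos": [0.001, 0.0008, -0.0018], "turn": [0, 0, 0], "fingers": 0.85}, {"delta_pos": [0.001, 0.0008, -0.0018], "turn": [0, 0, 0], "fingers": 1}, {"delta_pos": [0.001, 0.0008, -0.0018], "turn": [0, 0, 0], "fingers": 1}, {"delta_pos": [0.001, 0.0008, -0.0018], "turn": [0, 0, 0], "fingers": 1}]}}

```text
clock: 16.55
position: [0.5913, 0.0069, 0.0983]
ee_rot: [0.077, 0.96, 0.021, -0.27]
ft_force: [0.3, -5.1, 4.9]
grip_width: 0.136
grasp_force: 22.1
```

```bash
python3 chk.py; python3 - <<'E'
from h import *
r=.0317
for f in np.arange(1,7)*.05: print(f,np.round([r*np.sin(f),r*(1-np.cos(f))],5))
E
```

```text
th 0.548 F [ 0.3 -5.1  4.9] T [-0.88 -0.02  0.61] q6 1.74 head [0.1528 0.1898 0.2057 0.2068] rho 0.0348
top (np.int64(95), array([0.2016, 0.2052, 0.2076, 0.2081]))
0.05 [1.58e-03 4.00e-05]
0.1 [0.00316 0.00016]
0.15000000000000002 [0.00474 0.00036]
0.2 [0.0063  0.00063]
0.25 [0.00784 0.00099]
0.30000000000000004 [0.00937 0.00142]
```

To row units: -0.25 rad / 2 = -0.125.

Emit:
{"api": "move_arm", "payload": {"plan": [{"delta_pos": [0.0017, -0.0003, 0], "turn": [0, -0.025, 0], "fingers": 1}, {"delta_pos": [0.0034, -0.0003, 0.0002], "turn": [0, -0.05, 0], "fingers": 1}, {"delta_pos": [0.0051, -0.0003, 0.0004], "turn": [0, -0.075, 0], "fingers": 1}, {"delta_pos": [0.0068, -0.0003, 0.0007], "turn": [0, -0.1, 0], "fingers": 1}, {"delta_pos": [0.0085, -0.0003, 0.0011], "turn": [0, -0.125, 0], "fingers": 1}]}}

```text
clock: 17.27
position: [0.584, 0.008, 0.1015]
ee_rot: [0.079, 0.986, 0.012, -0.147]
ft_force: [2.6, -5.4, 1.5]
grip_width: 0.136
grasp_force: 21.8
```

```bash
python3 chk.py
```

```text
th 0.296 F [ 2.6 -5.4  1.5] T [-0.93 -0.74  0.28] q6 1.44 head [0.1527 0.1896 0.2057 0.2068] rho 0.035
top (np.int64(141), array([0.186 , 0.2039, 0.2077, 0.2091]))
```

Forces are small now.

To row units: -0.25 rad / 2 = -0.125.

Emit:
{"api": "move_arm", "payload": {"plan": [{"delta_pos": [0.0017, -0.0002, 0], "turn": [0, -0.025, 0], "fingers": 1}, {"delta_pos": [0.0034, -0.0002, 0.0002], "turn": [0, -0.05, 0], "fingers": 1}, {"delta_pos": [0.0051, -0.0002, 0.0004], "turn": [0, -0.075, 0], "fingers": 1}, {"delta_pos": [0.0068, -0.0002, 0.0007], "turn": [0, -0.1, 0], "fingers": 1}, {"delta_pos": [0.0085, -0.0002, 0.0011], "turn": [0, -0.125, 0], "fingers": 1}]}}

```text
clock: 18.0
position: [0.5759, 0.0093, 0.1029]
ee_rot: [0.079, 0.997, 0.002, -0.023]
ft_force: [3.8, -4.9, 1.8]
grip_width: 0.134
grasp_force: 22.4
```

```bash
python3 chk.py
```

```text
th 0.046 F [ 3.8 -4.9  1.8] T [-1.02 -0.82  0.14] q6 1.12 head [0.1407 0.1408 0.1416 0.1417] rho 0.0351
top (np.int64(141), array([0.185 , 0.2047, 0.2076, 0.2089]))
```

To row units: -0.25 rad / 2 = -0.125.

Emit:
{"api": "move_arm", "payload": {"plan": [{"delta_pos": [0.0017, -0.0002, 0], "turn": [0, -0.025, 0], "fingers": 1}, {"delta_pos": [0.0034, -0.0002, 0.0002], "turn": [0, -0.05, 0], "fingers": 1}, {"delta_pos": [0.0051, -0.0002, 0.0004], "turn": [0, -0.075, 0], "fingers": 1}, {"delta_pos": [0.0068, -0.0002, 0.0007], "turn": [0, -0.1, 0], "fingers": 1}, {"delta_pos": [0.0085, -0.0002, 0.0011], "turn": [0, -0.125, 0], "fingers": 1}]}}

```text
clock: 18.73
position: [0.5676, 0.0107, 0.1021]
ee_rot: [0.079, 0.992, -0.008, 0.101]
ft_force: [5.2, -5.4, -1.5]
grip_width: 0.137
grasp_force: 21.9
```

```bash
python3 chk.py
```

```text
th -0.203 F [ 5.2 -5.4 -1.5] T [-1.17 -0.92 -0.19] q6 0.79 head 0 rho 0.0351
top (np.int64(143), array([0.1842, 0.2044, 0.2078, 0.2097]))
```

To row units: -0.25 rad / 2 = -0.125.

Emit:
{"api": "move_arm", "payload": {"plan": [{"delta_pos": [0.0017, -0.0002, 0], "turn": [0, -0.025, 0], "fingers": 1}, {"delta_pos": [0.0034, -0.0002, 0.0002], "turn": [0, -0.05, 0], "fingers": 1}, {"delta_pos": [0.0051, -0.0002, 0.0005], "turn": [0, -0.075, 0], "fingers": 1}, {"delta_pos": [0.0068, -0.0002, 0.0008], "turn": [0, -0.1, 0], "fingers": 1}, {"delta_pos": [0.0085, -0.0002, 0.0012], "turn": [0, -0.125, 0], "fingers": 1}]}}

```text
clock: 19.45
position: [0.5594, 0.012, 0.0991]
ee_rot: [0.078, 0.971, -0.018, 0.223]
ft_force: [10.0, -8.6, -4.7]
grip_width: 0.137
grasp_force: 21.0
```

```bash
python3 chk.py
```

```text
th -0.452 F [10.  -8.6 -4.7] T [-1.58 -0.93 -0.69] q6 0.46 head [0.1528 0.1896 0.2056 0.2069] rho 0.0349
top (np.int64(138), array([0.1855, 0.2045, 0.2082, 0.2092]))
```

To row units: -0.2 rad / 2 = -0.1.

Emit:
{"api": "move_arm", "payload": {"plan": [{"delta_pos": [0.0017, -0.0003, 0.0002], "turn": [0, -0.025, 0], "fingers": 1}, {"delta_pos": [0.0034, -0.0003, 0.0004], "turn": [0, -0.05, 0], "fingers": 1}, {"delta_pos": [0.0051, -0.0003, 0.0007], "turn": [0, -0.075, 0], "fingers": 1}, {"delta_pos": [0.0068, -0.0003, 0.001], "turn": [0, -0.1, 0], "fingers": 1}]}}

```text
clock: 20.05
position: [0.5536, 0.0129, 0.0954]
ee_rot: [0.075, 0.944, -0.026, 0.319]
ft_force: [11.0, -7.7, -8.5]
grip_width: 0.135
grasp_force: 20.8
```

```bash
python3 chk.py
```

```text
th -0.652 F [11.  -7.7 -8.5] T [-0.94 -0.19 -0.66] q6 0.31 head [0.1523 0.1889 0.2057 0.2066] rho 0.0348
top (np.int64(142), array([0.1835, 0.204 , 0.2069, 0.2082]))
```

To row units: 1.17 rad / 2 = 0.585.

Emit:
{"api": "move_arm", "payload": {"plan": [{"delta_pos": [0, 0, 0], "turn": [0, 0, 0], "fingers": 0.55}, {"delta_pos": [0, 0, 0], "turn": [0, 0, 0], "fingers": 0.55}, {"delta_pos": [0, 0, 0], "turn": [0, 0, 0], "fingers": 0.55}, {"delta_pos": [-0.0061, 0, 0.0005], "turn": [0, 0.09, 0], "fingers": 0.55}, {"delta_pos": [-0.012, 0, 0.0022], "turn": [0, 0.18, 0], "fingers": 0.55}, {"delta_pos": [-0.0175, 0, 0.0048], "turn": [0, 0.27, 0], "fingers": 0.55}, {"delta_pos": [-0.0224, 0, 0.0084], "turn": [0, 0.36, 0], "fingers": 0.55}, {"delta_pos": [-0.0266, 0, 0.0129], "turn": [0, 0.45, 0], "fingers": 0.55}, {"delta_pos": [-0.03, 0, 0.018], "turn": [0, 0.54, 0], "fingers": 0.55}, {"delta_pos": [-0.0313, 0, 0.0207], "turn": [0, 0.585, 0], "fingers": 0.55}, {"delta_pos": [-0.0313, 0, 0.0207], "turn": [0, 0.585, 0], "fingers": 0.55}]}}

```text
clock: 21.52
position: [0.5905, 0.0069, 0.0971]
ee_rot: [0.077, 0.968, 0.018, -0.236]
ft_force: [0.6, 1.5, 0.3]
grip_width: 0.446
grasp_force: 0.0
```

```bash
python3 chk.py; python3 - <<'E'
from h import *
to(.52,.034)
E
```

```text
th 0.478 F [0.6 1.5 0.3] T [-0.03 -0.49 -0.04] q6 1.66 head [0.154  0.1901 0.206  0.2068] rho 0.0334
top (np.int64(97), array([0.2015, 0.2055, 0.208 , 0.21  ]))
0.52 0.034 delta [ 0.0009  0.0018 -0.0055] turn [-0.005   0.0351 -0.0045]
```

```bash
python3 - <<'E'
from h import *
o=get_obs();print(o['clock'],o['position'],o['ee_rot'],o['joint_velocities'].round(2),o['grip_width'])
to(.52,.034)
E
```

```text
21.625 [0.58925871 0.00526074 0.09199393] [ 0.07852252  0.967571    0.01608664 -0.23954498] [-0.07 -0.14  0.03  0.12  0.03 -0.19 -0.02] 0.4517054934358195
0.52 0.034 delta [ 0.0009  0.0018 -0.0055] turn [-0.005   0.0351 -0.0045]
```

Emit:
{"api": "move_arm", "payload": {"plan": [{"delta_pos": [0, 0, 0], "turn": [0, 0, 0], "fingers": 0.55}, {"delta_pos": [0, 0, 0], "turn": [0, 0, 0], "fingers": 0.55}, {"delta_pos": [0, 0, 0], "turn": [0, 0, 0], "fingers": 0.55}]}}

```text
clock: 22.0
position: [0.59, 0.0074, 0.0987]
ee_rot: [0.077, 0.97, 0.018, -0.232]
ft_force: [0.6, -0.2, 0.5]
grip_width: 0.453
grasp_force: 0.0
```

```bash
python3 - <<'E'
from h import *
o=get_obs();print(o['clock'],o['position'],o['joint_velocities'].round(2))
to(.52,.034)
E
```

```text
22.0 [0.59003342 0.00739997 0.098715  ] [ 0.    0.01 -0.   -0.01 -0.    0.    0.  ]
0.52 0.034 delta [-0.0019 -0.0004  0.0006] turn [-0.0015  0.0507 -0.0007]
```

Settled and in line, so I close on the rim and go on.

To row units: -0.2 rad / 2 = -0.1.

Emit:
{"api": "move_arm", "payload": {"plan": [{"delta_pos": [0, -0.0004, 0], "turn": [0, 0, 0], "fingers": 0.7}, {"delta_pos": [0, -0.0004, 0], "turn": [0, 0, 0], "fingers": 0.85}, {"delta_pos": [0, -0.0004, 0], "turn": [0, 0, 0], "fingers": 1}, {"delta_pos": [0, -0.0004, 0], "turn": [0, 0, 0], "fingers": 1}, {"delta_pos": [0, -0.0004, 0], "turn": [0, 0, 0], "fingers": 1}, {"delta_pos": [0.0017, -0.0004, 0], "turn": [0, -0.025, 0], "fingers": 1}, {"delta_pos": [0.0034, -0.0004, 0.0002], "turn": [0, -0.05, 0], "fingers": 1}, {"delta_pos": [0.0051, -0.0004, 0.0004], "turn": [0, -0.075, 0], "fingers": 1}, {"delta_pos": [0.0068, -0.0004, 0.0007], "turn": [0, -0.1, 0], "fingers": 1}]}}

```text
clock: 23.12
position: [0.5845, 0.0079, 0.1]
ee_rot: [0.079, 0.988, 0.01, -0.134]
ft_force: [3.3, 3.1, 3.0]
grip_width: 0.137
grasp_force: 21.8
```

```bash
python3 chk.py
```

```text
th 0.269 F [3.3 3.1 3. ] T [ 0.7  -0.8  -0.15] q6 1.41 head [0.152  0.1891 0.2058 0.2067] rho 0.0337
top (np.int64(140), array([0.186 , 0.2041, 0.2072, 0.2091]))
```

To row units: -0.15 rad / 2 = -0.075.

Emit:
{"api": "move_arm", "payload": {"plan": [{"delta_pos": [0.0017, 0.0001, 0], "turn": [0, -0.025, 0], "fingers": 1}, {"delta_pos": [0.0034, 0.0002, 0.0002], "turn": [0, -0.05, 0], "fingers": 1}, {"delta_pos": [0.0051, 0.0002, 0.0004], "turn": [0, -0.075, 0], "fingers": 1}, {"delta_pos": [0.0068, 0.0002, 0.0007], "turn": [0, -0.1, 0], "fingers": 1}, {"delta_pos": [0.0084, 0.0002, 0.0011], "turn": [0, -0.125, 0], "fingers": 1}]}}

```text
clock: 23.85
position: [0.5767, 0.0091, 0.1016]
ee_rot: [0.08, 0.997, -0.0, -0.01]
ft_force: [3.8, 2.3, 5.8]
grip_width: 0.132
grasp_force: 22.7
```

```bash
python3 chk.py
```

```text
th 0.019 F [3.8 2.3 5.8] T [ 0.61 -0.85  0.06] q6 1.09 head 0 rho 0.0338
top (np.int64(128), array([0.1857, 0.2012, 0.2045, 0.2055]))
```

```bash
python3 chk.py
```

```text
th 0.019 F [5.3 2.8 2.5] T [ 0.45 -1.39  0.02] q6 1.09 head [0.1406 0.1406 0.1406 0.1406] rho 0.0338
top (np.int64(122), array([0.1828, 0.1973, 0.2   , 0.2013]))
```

The pin dropped by about 8 mm, so it has caught. I stop here, release the wheel and retreat upward.

To row units: -0.02 rad / 2 = -0.01.

Emit:
{"api": "move_arm", "payload": {"plan": [{"delta_pos": [0, 0, 0], "turn": [0, 0, 0], "fingers": 0.8}, {"delta_pos": [0, 0, 0], "turn": [0, 0, 0], "fingers": 0.55}, {"delta_pos": [0, 0, 0], "turn": [0, 0, 0], "fingers": 0.55}, {"delta_pos": [0, 0, -0.04], "turn": [0, -0.01, 0], "fingers": 0.55}, {"delta_pos": [0, 0, -0.1], "turn": [0, -0.01, 0], "fingers": 0.55}, {"delta_pos": [0, 0, -0.15], "turn": [0, -0.01, 0], "fingers": 1}, {"delta_pos": [0, 0, -0.15], "turn": [0, -0.01, 0], "fingers": 1}, {"delta_pos": [0, 0, -0.15], "turn": [0, -0.01, 0], "fingers": 1}, {"delta_pos": [0, 0, -0.15], "turn": [0, -0.01, 0], "fingers": 1}]}}

```text
clock: 25.18
position: [0.578, 0.0087, 0.2492]
ee_rot: [0.08, 0.997, -0.002, -0.003]
ft_force: [-0.3, -0.0, -0.4]
grip_width: -0.003
grasp_force: 0.0
```

```bash
python3 chk.py; python3 - <<'E'
from h import *
rows([(.5898,.1083,.24),(.5898,.1083,.213)],np.radians(80.9))
snap('side','s6.png')
E
```

```text
th 0.005 F [-0.3 -0.  -0.4] T [-0.02 -0.05 -0.06] q6 1.35 head [0.1516 0.1833 0.1977 0.1987] rho 0.1815
top (np.int64(123), array([0.1834, 0.1967, 0.2   , 0.2022]))
[0.0044 0.1003 0.0092]
[0.0043 0.1004 0.0362]
turn [-0.0041 -0.0042 -0.0008]
```

Head top reads 0.198, which is the dropped height. I move over the head with shut fingers.

To row units: -0.004 rad / 2 = -0.002.

Emit:
{"api": "move_arm", "payload": {"plan": [{"delta_pos": [0.0044, 0.05, 0], "turn": [-0.002, -0.002, 0], "fingers": 1}, {"delta_pos": [0.0044, 0.1003, 0], "turn": [-0.002, -0.002, 0], "fingers": 1}, {"delta_pos": [0.0044, 0.1003, 0], "turn": [-0.002, -0.002, 0], "fingers": 1}, {"delta_pos": [0.0044, 0.1003, 0.02], "turn": [-0.002, -0.002, 0], "fingers": 1}, {"delta_pos": [0.0044, 0.1003, 0.034], "turn": [-0.002, -0.002, 0], "fingers": 1}, {"delta_pos": [0.0044, 0.1003, 0.034], "turn": [-0.002, -0.002, 0], "fingers": 1}, {"delta_pos": [0.0044, 0.1003, 0.034], "turn": [-0.002, -0.002, 0], "fingers": 1}]}}

```text
clock: 26.2
position: [0.5904, 0.108, 0.2169]
ee_rot: [0.08, 0.997, 0.0, 0.001]
ft_force: [-0.7, 0.3, 0.1]
grip_width: -0.001
grasp_force: 0.0
```

```bash
python3 - <<'E'
from h import *
print(get_obs()['position'],head()); rows([(.5898,.1083,.205)],np.radians(80.9))
E
```

```text
[0.59044091 0.10798298 0.21685484] (np.int64(517), array([0.1609, 0.1977, 0.2356, 0.242 ]))
[0.0008 0.0001 0.0121]
turn [ 0.0011  0.0024 -0.0009]
```

Emit:
{"api": "move_arm", "payload": {"plan": [{"delta_pos": [0.0007, 0, 0.004], "turn": [0, 0, 0], "fingers": 1}, {"delta_pos": [0.0007, 0, 0.007], "turn": [0, 0, 0], "fingers": 1}, {"delta_pos": [0.0007, 0, 0.009], "turn": [0, 0, 0], "fingers": 1}, {"delta_pos": [0.0007, 0, 0.011], "turn": [0, 0, 0], "fingers": 1}, {"delta_pos": [0.0007, 0, 0.013], "turn": [0, 0, 0], "fingers": 1}, {"delta_pos": [0.0007, 0, 0.015], "turn": [0, 0, 0], "fingers": 1}, {"delta_pos": [0.0007, 0, 0.017], "turn": [0, 0, 0], "fingers": 1}, {"delta_pos": [0.0007, 0, 0.019], "turn": [0, 0, 0], "fingers": 1}]}}

```text
clock: 27.25
position: [0.5909, 0.1084, 0.1987]
ee_rot: [0.08, 0.997, 0.001, 0.002]
ft_force: [0.9, 0.8, 8.4]
grip_width: -0.001
grasp_force: 3.9
```

```bash
python3 - <<'E'
from h import *
o=get_obs();print(o['position'],o['ft_force'],head())
E
```

```text
[0.59085117 0.10843921 0.19868418] [0.85969956 0.78517384 8.41626541] (np.int64(465), array([0.1601, 0.1899, 0.2202, 0.2343]))
```

It slides in at 8.4 N, within the expected range.

Emit:
{"api": "move_arm", "payload": {"plan": [{"delta_pos": [0, 0, 0.003], "turn": [0, 0, 0], "fingers": 1}, {"delta_pos": [0, 0, 0.006], "turn": [0, 0, 0], "fingers": 1}, {"delta_pos": [0, 0, 0.009], "turn": [0, 0, 0], "fingers": 1}, {"delta_pos": [0, 0, 0.012], "turn": [0, 0, 0], "fingers": 1}, {"delta_pos": [0, 0, 0.015], "turn": [0, 0, 0], "fingers": 1}, {"delta_pos": [0, 0, 0.018], "turn": [0, 0, 0], "fingers": 1}, {"delta_pos": [0, 0, 0.021], "turn": [0, 0, 0], "fingers": 1}, {"delta_pos": [0, 0, 0.024], "turn": [0, 0, 0], "fingers": 1}, {"delta_pos": [0, 0, 0.027], "turn": [0, 0, 0], "fingers": 1}, {"delta_pos": [0, 0, 0.03], "turn": [0, 0, 0], "fingers": 1}, {"delta_pos": [0, 0, 0.032], "turn": [0, 0, 0], "fingers": 1}]}}

```text
clock: 28.68
position: [0.5922, 0.1084, 0.1675]
ee_rot: [0.08, 0.997, 0.001, 0.004]
ft_force: [5.4, -0.3, 9.3]
grip_width: 0.003
grasp_force: 5.0
```

Emit:
{"api": "move_arm", "payload": {"plan": [{"delta_pos": [0, 0, 0.0015], "turn": [0, 0, 0], "fingers": 1}, {"delta_pos": [0, 0, 0.003], "turn": [0, 0, 0], "fingers": 1}, {"delta_pos": [0, 0, 0.0045], "turn": [0, 0, 0], "fingers": 1}, {"delta_pos": [0, 0, 0.0055], "turn": [0, 0, 0], "fingers": 1}, {"delta_pos": [0, 0, 0.006], "turn": [0, 0, 0], "fingers": 1}, {"delta_pos": [0, 0, 0.006], "turn": [0, 0, 0], "fingers": 1}]}}

```text
clock: 29.42
position: [0.5923, 0.1085, 0.1616]
ee_rot: [0.08, 0.997, 0.001, 0.004]
ft_force: [6.3, 0.3, 9.0]
grip_width: 0.004
grasp_force: 4.6
```

Emit:
{"api": "move_arm", "payload": {"plan": [{"delta_pos": [0, 0, 0.0004], "turn": [0, 0, 0], "fingers": 1}, {"delta_pos": [0, 0, 0.0008], "turn": [0, 0, 0], "fingers": 1}, {"delta_pos": [0, 0, 0.0008], "turn": [0, 0, 0], "fingers": 1}]}}

```text
clock: 29.8
position: [0.5924, 0.1085, 0.1613]
ee_rot: [0.08, 0.997, 0.001, 0.004]
ft_force: [3.8, -0.7, 14.7]
grip_width: 0.001
grasp_force: 7.1
```

```bash
python3 - <<'E'
from h import *
o=get_obs();print(o['position'],o['ft_force'],head())
E
```

```text
[0.59240344 0.10851166 0.16125128] [ 3.83942638 -0.74115975 14.65297089] (np.int64(389), array([0.1474, 0.1742, 0.2316, 0.245 ]))
```

Force rose to 14.7 N with no further travel at 0.161, so the head is seated. I lift clear and look.

Emit:
{"api": "move_arm", "payload": {"plan": [{"delta_pos": [0, 0, -0.003], "turn": [0, 0, 0], "fingers": 1}, {"delta_pos": [0, 0, -0.05], "turn": [0, 0, 0], "fingers": 1}, {"delta_pos": [0, 0, -0.11], "turn": [0, 0, 0], "fingers": 1}, {"delta_pos": [0.08, 0, -0.13], "turn": [0, 0, 0], "fingers": 1}, {"delta_pos": [0.12, 0, -0.13], "turn": [0, 0, 0], "fingers": 1}, {"delta_pos": [0.12, 0, -0.13], "turn": [0, 0, 0], "fingers": 1}, {"delta_pos": [0.12, 0, -0.13], "turn": [0, 0, 0], "fingers": 1}]}}

```text
clock: 30.72
position: [0.4709, 0.1277, 0.2885]
ee_rot: [0.079, 0.997, 0.001, 0.001]
ft_force: [1.1, -0.2, 0.4]
grip_width: 0.002
grasp_force: 0.0
```

```bash
python3 - <<'E'
from h import *
s=snap('side','s7.png'); P=pts(s); col=s['color'].astype(int); sat=col.max(2)-col.min(2)
m=(np.hypot(P[:,:,0]-.59,P[:,:,1]-.1083)<.02)&(P[:,:,2]>.122)&(P[:,:,2]<.23)&(sat<45); print(m.sum(),np.percentile(P[m][:,2],[5,50,90,98]))
cv2.imwrite('pics/s7c.png',cv2.resize(s['color'][110:300,230:420,::-1],None,fx=3,fy=3,interpolation=cv2.INTER_CUBIC))
E
```

```text
201 [0.1243796  0.14192196 0.15036509 0.1513139 ]
```

View pics/s7c.png

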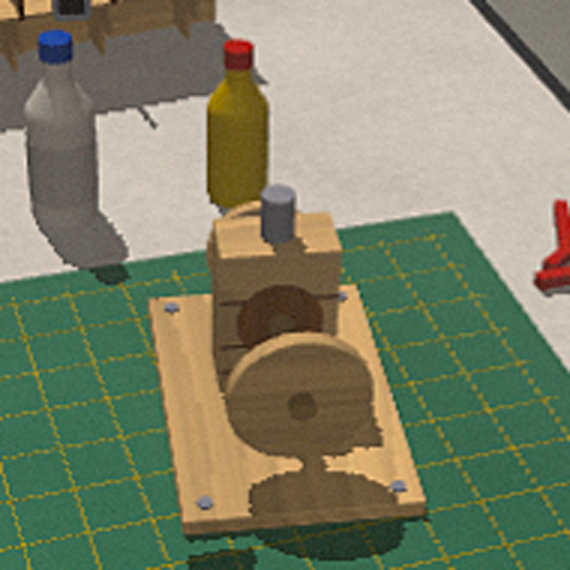

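The steel head sits flush on the block at crop position (278,215), with its top at 0.150 m, and the bottles are undisturbed. Handing in.

```bash
python3 -c "
from workcell import *
print(hand_in())"
```

```text
the job is handed in; nothing more can be done
None
```

The spindle is locked: the pin caught in the cross-hole, I pushed it fully home with its head flush on the block (head top at 0.150 m), and I handed the job in after about 31 s on the robot's clock.

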